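Turn the glue carousel to the purple-capped bottle

ROBOT

A 7-joint arm with a two-finger parallel gripper is mounted at the origin on a cart in front of the work surface, level with it; the furniture and walls round the work are solid. World frame = base frame: x ahead of the robot, y to its left, z up, the work surface at z = 0. Lengths are in m, angles in rad, forces in N, time in s.
With the tool pointing down it reaches from about 0.35 to 0.9 m from the base axis. Payload 8.1 kg.
Tool frame: the origin (TCP) lies on the centre line of the jaws, within the pads' length; the fingertips stand 8 mm ahead of it and the grasp point (between the pads) lies 11 mm behind it; z points along the fingers, y is the line along which they close (so a half turn about z gives the same grasp; the last joint's range is limited). The gripper opens to 92 mm and grips with 3 to 60 N. Pads are 19 mm wide; open, the fingers measure 130 mm over their backs; the gripper's body (75 mm by 190 mm) begins 47 mm behind the grasp point.
Start: joints at [1.158, 0.434, 0.025, 1.573, -0.012, 1.134, -0.075], TCP at [0.191, -0.595, 0.235] pointing down, gripper open.
Joint ranges: [-2.62, 2.62], [-0.44, 2.09], [-1.27, 1.32], [0.08, 2.57], [-1.32, 4.46], [0.12, 2], [-2.74, 2.74]. Speed limits (rad/s): [2.22, 2.22, 3.01, 3.01, 3.14, 3.14, 3.14].

INTERFACE

Orientations are given as a unit quaternion [x, y, z, w].
In Python, from cell import state, capture, camera_params, hand_in, masks_of, landmark_of gives the robot as it stands.
- The arm moves only by the tool carry_out, never from a script. Its argument "moves" is a list that holds one entry, the list of rows, each a list of 6 numbers: the shift along the tool's x, y, z in mm, then the turn, a rotation vector about the tool's x, y, z in rad. In form: [[[dx, dy, dz, wx, wy, wz], ...]]. A call has exactly 5 rows; each row shifts and turns the commanded pose from where the row before left it, along the tool's axes as they then stand; what a row does not reach is not made up. A row lasts 1/12 s, in which the tool goes at most 41.7 mm and 7.16 degrees, less where a joint would pass 70% of its speed; a pose out of reach is approached as far as the arm can. A call with a gripper value outside its range is refused whole. "hand" is the closure, from -1 (fully open) to 1 (shut), set as the call begins (left out, the last holds). The fingers move at their own pace and stop on an object; "force" is the grip in N (left out, the last holds). Time passes only in rows, so rows that do not move let the fingers close, or fill a call up. It gives the time, the measured TCP pose, the force, the opening and the grip force at its end, in the units of the state.
- state(): the state, without advancing time (a new reading comes with each control period).
- capture(name): name is "scene" or "top" or "wrist"; returns (picture, depth): 480x640x3 uint8, blue, green, red; 480x640 float32, m along the optical axis (not along the pixel's ray), 0 where there is no reading.
- camera_params(name): a dict with "camera_matrix" (3x3 intrinsics, pixels), "k1" (the pictures are not rectified: a ray, as slopes to the right and down, at radius r is drawn at 1 + k1 r^2 times it, then the intrinsics apply), "rvec" (rotation vector, rad) and "tvec" (3), from world to camera coordinates, as OpenCV has them. Camera axes: x right, y down, z forward; pixel columns grow to the right and rows downward; lengths in m; the calibration is good to about 2 mm. A picture is of the moment at which its call begins: read the wrist's pose just before it. camera_params takes no time and is no camera call; for the wrist camera it gives the pose at the moment of the call.
- hand_in(): hands the job in; it is judged then, once.
Trained networks look in the newest picture that a camera, given by its name, has taken for a name from the list of things; names that differ only in an ending like _2 or _b are one class to them, and where a whole thing is asked for, a point or a joint stands for the part that bears it (a point fixed in the world has none). Each returns a list of dicts, best first, with "p" (0 to 1); they miss things now and then, are a little off and sometimes report something else, mostly with a low value. They report only what shows in the picture. A call takes as long as a camera call. They do not tell look-alikes from the thing itself.
- masks_of(name, camera): "mask" (480x640 bool, what is visible of it).
- landmark_of(name, camera): "position" ([x, y, z] in m, in world coordinates, good to about 4 mm: a listed point, or the origin of a listed thing).
The state is a dict: "t": time; "joint_positions": joint angles; "qvel": joint speeds; "joint_torque": joint torques, N m; "position": TCP position; "eef_rot": TCP orientation; "ft_force": force on the tool from outside, world axes, zero at the start; "ft_torque": the same for the moment, N m; "width": opening from 0.0 (shut) to 1.0 (fully open); "finger_force": force on a finger pad.
Only numpy, scipy, OpenCV 4.12 (cv2) and the standard library are available. Lean on these libraries where they do the work, as an engineer would, in place of code of your own. Each camera call takes 0.05 s, during which the arm holds its last target. There are 200 camera calls.

TASK

The white glue bottle with the purple cap is wanted next: push the round glue carousel around with the fingertips (its upright rim posts are there to push on) until that bottle stands right at the red pointer on the foot, then move clear. Push and turn it gently, without touching any bottle or lifting or tipping one out of its socket, and leave the other things on the bench where they are.

Things in the scene. Friction and masses are not known exactly. Their poses are not given: they have to be found in the camera images.
- carousel: fixed foot of the glue carousel (a turntable); origin on the axis of rotation at bench height, z up, -x axis towards its front, where the red pointer is. On it turns a white round platter, 260 mm across, its floor 18 mm above the bench, with four rim posts and four sockets with bottles; the tallest bottle ends 79 mm above the bench
- platter: the white revolving platter with its posts and sockets, 260 mm across; origin on the axis of rotation at its underside, 10 mm above the bench, z up, x and y axes through the four posts. It turns either way without practical limit (over four turns each way), with a steady drag: about 1.3 N at a rim post starts it, and it stops at once when no longer pushed
- front_spot (a point): point on the carousel's front line, 65 mm from the axis at the height of the platter's floor, fixed to the foot (does not turn): the centre of a socket that stands at the pointer. The four black socket collars (28 mm inside, 34 mm outside, 14 mm high) lie 65 mm from the axis, a quarter turn apart, a bottle in each
- pointer (a point): inner tip of the flat red arrowhead on the foot's front tongue, 135 mm from the axis, 8 mm above the bench; it does not turn. The tongue reaches 165 mm from the axis
- purple_mid (a point): point on the axis of the purple-capped bottle, 30 mm above its foot. It is the white glue bottle with purple screw cap, 23 mm across, 61 mm tall: the wanted one; it stands loose in one of the sockets with about 2 mm of play all round
- post_0 (a point): centre of the top of an upright rim post, 86 mm above the bench; aluminium post 14 mm across with a green cap 17 mm across over its top 10 mm; it turns with the platter. The four posts stand 118 mm from the axis, half-way between the sockets in angle, rising from the platter's floor
- post_1 (a point): centre of the top of an upright rim post, 86 mm above the bench; aluminium post 14 mm across with a green cap 17 mm across over its top 10 mm; it turns with the platter. The four posts stand 118 mm from the axis, half-way between the sockets in angle, rising from the platter's floor
- post_2 (a point): centre of the top of an upright rim post, 86 mm above the bench; aluminium post 14 mm across with a green cap 17 mm across over its top 10 mm; it turns with the platter. The four posts stand 118 mm from the axis, half-way between the sockets in angle, rising from the platter's floor
- post_3 (a point): centre of the top of an upright rim post, 86 mm above the bench; aluminium post 14 mm across with a green cap 17 mm across over its top 10 mm; it turns with the platter. The four posts stand 118 mm from the axis, half-way between the sockets in angle, rising from the platter's floor
- purple_bottle: white glue bottle with purple screw cap, 23 mm across, 61 mm tall: the wanted one; origin at the centre of its underside; stands loose in a socket
- red_cap_bottle_a: white glue bottle with red screw cap, 24 mm across, 51 mm tall; origin at the centre of its underside; stands loose in a socket
- red_cap_bottle_b: second white glue bottle with red screw cap, 24 mm across, 51 mm tall; origin at the centre of its underside; stands loose in a socket
- yellow_cap_bottle: white glue bottle with yellow cap, 24 mm across, 56 mm tall; origin at the centre of its underside; stands loose in a socket
- check_weight: the small turned brass-coloured check weight, 26 mm across, 44 mm tall, a bystander on the bench; origin at the centre of its underside
- side_cutters: the blue-handled side cutters, 47 x 129 x 10 mm, lying, a bystander on the bench; origin at the centre of its underside
- motor: the loose grey motor, 79 x 38 x 38 mm, lying, a bystander on the bench; origin at the centre of its underside
- marker: the red and white marker pen, 16 x 138 x 18 mm, lying, a bystander on the bench; origin at the centre of its underside
- solder_spool: the white solder spool on the right of the bench, 55 mm across, 40 mm tall, a bystander on the bench; origin at the centre of its underside
Not all that is in view belongs to the job. What is shaped like the purple_bottle but orange or pink is not meant.

How it is judged:
At the end, for the whole second after the job is handed in: the purple-capped bottle's axis is within 12 mm (horizontally) of the front spot at the pointer, the platter is at rest (under 0.05 rad/s), and all four bottles stand in their sockets (foot less than 6 mm above the platter's floor, tilt under 0.2 rad) (horizontal distance between purple_mid and front_spot below 0.012 m and angular speed of platter below 0.05 rad/s and z of each of purple_bottle, red_cap_bottle_a, red_cap_bottle_b, yellow_cap_bottle in the frame of carousel below 0.024 m and angle between each of purple_bottle, red_cap_bottle_a, red_cap_bottle_b, yellow_cap_bottle's own z axis and vertical below 0.2 rad); the robot touches nothing.
It fails at once if a bottle is touched by the robot (more than 0.3 N) (contact force between any of the fingers, the arm and purple_bottle above 0.3 N or contact force between any of the fingers, the arm and red_cap_bottle_a above 0.3 N or contact force between any of the fingers, the arm and red_cap_bottle_b above 0.3 N or contact force between any of the fingers, the arm and yellow_cap_bottle above 0.3 N).
It fails at once if a bottle is lifted 10 mm off the platter's floor or tips by more than 0.35 rad (z of any of purple_bottle, red_cap_bottle_a, red_cap_bottle_b, yellow_cap_bottle in the frame of carousel above 0.028 m or angle between any of purple_bottle, red_cap_bottle_a, red_cap_bottle_b, yellow_cap_bottle's own z axis and vertical above 0.35 rad).
It fails at once if the platter is spun faster than 3 rad/s (angular speed of platter above 3 rad/s).
It fails at once if the robot presses or squeezes the carousel's platter or a post with more than 25 N (contact force between any of the fingers, the arm and platter above 25 N).
It fails at once if another thing on the bench is moved by more than 20 mm (distance of any of check_weight, side_cutters, motor, marker, solder_spool from where it was at the start of the episode above 0.02 m).
It also fails if it takes over 51 s, if anything falls off the work surface, if the arm or the gripper's body presses on something with over 40 N, if the wrist force passes 120 N, or if a joint passes its speed limit or range.

## Working session

There is one attempt and no reset: what is moved stays moved. The work goes in short steps, Python scripts to look and compute and a tool call to move; the robot and the scene stay as the last step left them, time stands still between calls to the robot, and variables do not carry over. Pictures are saved under pics/ and viewed, at most 10 in all, crops included, and the job is handed in when it is done.

Besides the shell and the picture viewer there is one more tool, called after "Emit:" as a command line: name --argument value ..., lists and objects as JSON in quotes. carry_out: Moves the arm, as the interface text tells. Its arguments: {"type":"object","properties":{"moves":{"type":"array","items":{"type":"array","items":{"type":"array","items":{"type":"number"}}}},"hand":{"type":"number"},"force":{"type":"number"}},"required":["moves"]}

```bash
mkdir -p pics; python3 - <<'E'
from cell import *
import cv2,numpy as np
s=state();print(s['t'],s['position'],s['eef_rot'],s['width'])
ims=[]
for c in ['scene','top']:
    im,d=capture(c);ims.append(im);cv2.imwrite(f'pics/{c}0.png',im)
    for n in ['carousel','front_spot','pointer','purple_mid','post_0','purple_bottle','red_cap_bottle_a','yellow_cap_bottle']+([] if c=='scene' else ['check_weight','side_cutters','motor','marker','solder_spool']):
        print(c,n,[(np.round(r['position'],3).tolist(),round(r['p'],2)) for r in landmark_of(n,c)][:5])
E
```

```text
0.0 [ 0.19035597 -0.59478141  0.23395318] [ 9.88030494e-01  1.54256687e-01 -1.85351687e-04 -7.63429479e-04] 0.997677592758041
scene carousel []
scene front_spot []
scene pointer [([0.409, -0.112, 0.012], 0.72)]
scene purple_mid [([0.376, -0.334, 0.027], 0.57), ([0.507, -0.152, 0.051], 0.56), ([0.507, -0.336, 0.03], 0.51)]
scene post_0 [([0.532, 0.017, 0.091], 0.97), ([0.664, -0.086, 0.089], 0.73), ([0.428, -0.112, 0.093], 0.7), ([0.556, -0.219, 0.086], 0.63), ([0.588, -0.048, 0.019], 0.43)]
scene purple_bottle [([0.501, -0.338, -0.002], 0.66), ([0.508, -0.149, 0.015], 0.58), ([0.378, -0.331, 0.002], 0.57)]
scene red_cap_bottle_a [([0.597, -0.14, 0.021], 0.73), ([0.589, -0.048, 0.018], 0.66), ([0.556, 0.209, -0.001], 0.26)]
scene yellow_cap_bottle [([0.492, -0.063, 0.019], 0.77)]
top carousel []
top front_spot []
top pointer [([0.547, -0.101, 0.01], 0.74), ([0.413, -0.113, 0.007], 0.53)]
top purple_mid [([0.503, -0.338, 0.034], 0.63), ([0.505, -0.152, 0.048], 0.6), ([0.376, -0.334, 0.03], 0.38)]
top post_0 [([0.537, 0.018, 0.083], 0.93), ([0.665, -0.091, 0.088], 0.87), ([0.558, -0.22, 0.087], 0.85), ([0.429, -0.116, 0.088], 0.6)]
top purple_bottle [([0.503, -0.149, 0.015], 0.57), ([0.373, -0.33, -0.0], 0.53), ([0.5, -0.343, -0.0], 0.39)]
top red_cap_bottle_a [([0.6, -0.144, 0.02], 0.57), ([0.586, -0.048, 0.018], 0.55)]
top yellow_cap_bottle [([0.496, -0.064, 0.014], 0.65)]
top check_weight [([0.56, 0.212, 0.0], 0.49)]
top side_cutters [([0.414, 0.242, -0.002], 0.83)]
top motor [([0.54, -0.418, -0.002], 0.87)]
top marker [([0.425, -0.445, -0.004], 0.75)]
top solder_spool [([0.641, -0.431, 0.001], 0.84), ([0.539, -0.416, 0.001], 0.37)]
```

View pics/top0.png

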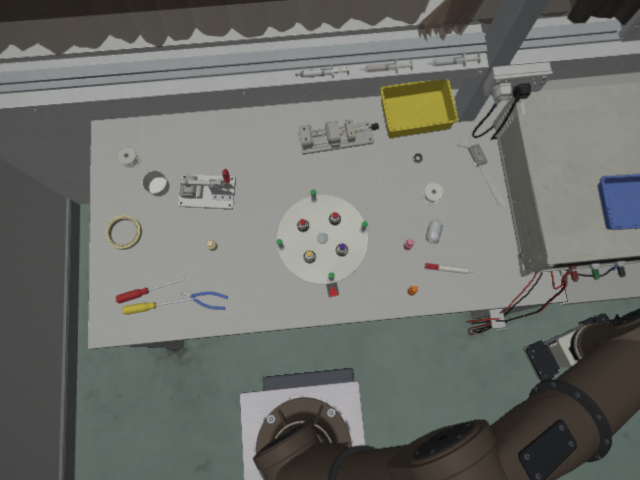

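View pics/scene0.png

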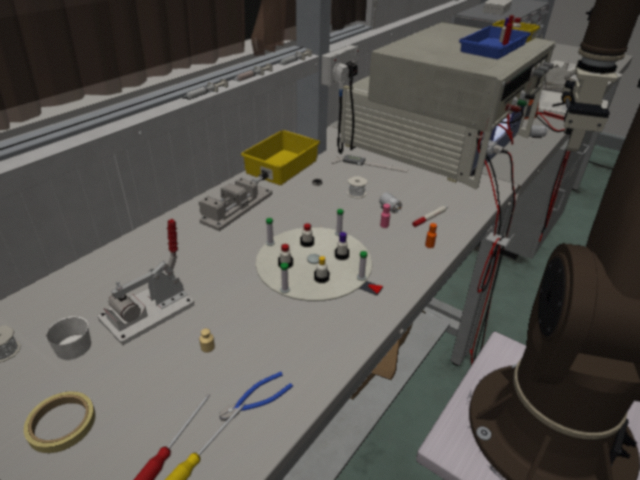

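Three bottles share the wanted shape. The orange one at top px (412,290) and the pink one at (408,244) both stand on the bench. The purple-capped one at (342,249) stands in the carousel, so it fits. I'll confirm with a crop and refine the angles.

```bash
cat > h.py <<'E'
from cell import *
import cv2,numpy as np
def fit():
    P=[];Q=[];R=[]
    for c in ['top','scene']:
        capture(c)
        P+=[r['position'] for r in landmark_of('post_0',c) if r['p']>.5 and r['position'][2]>.07]
        Q+=[r['position'] for r in landmark_of('purple_mid',c) if np.hypot(r['position'][0]-.546,r['position'][1]+.101)<.1]
        R+=[r['position'] for r in landmark_of('pointer',c) if .12<np.hypot(r['position'][0]-.546,r['position'][1]+.101)<.15]
    A=np.array([.546,-.101])
    a=lambda p:np.degrees(np.arctan2(p[1]-A[1],p[0]-A[0]))
    print('posts',[round(a(p),1) for p in P],'purple',[round(a(p),1) for p in Q],'pointer',[round(a(p),1) for p in R])
E
python3 - <<'E'
from h import *
fit()
im,d=capture('top');K=camera_params('top')
# red arrow centroid on the tongue
h=cv2.cvtColor(im,cv2.COLOR_BGR2HSV);m=((h[...,0]<8)|(h[...,0]>172))&(h[...,1]>150)&(h[...,2]>80)
m[:280]=0;m[300:]=0;m[:,:320]=0;m[:,345:]=0
v,u=np.nonzero(m);uv=np.array([[u.mean(),v.mean()]])
M=K['camera_matrix'];R=cv2.Rodrigues(np.array(K['rvec'],float))[0];t=np.array(K['tvec']).ravel()
x=cv2.undistortPoints(uv.reshape(1,1,2),np.array(M),np.array([K['k1'],0,0,0,0.])).ravel()
r=R.T@np.array([*x,1]);o=-R.T@t;p=o+r*(.008-o[2])/r[2];print(len(u),uv,p,np.degrees(np.arctan2(p[1]+.101,p[0]-.546)))
cv2.imwrite('pics/crop1.png',cv2.resize(im[180:310,260:430],None,fx=4.5,fy=4.5,interpolation=cv2.INTER_CUBIC))
E
```

```text
posts [np.float64(95.6), np.float64(-84.8), np.float64(-173.1), np.float64(5.8), np.float64(6.1), np.float64(96.4), np.float64(-175.3), np.float64(-85.2)] purple [np.float64(-130.5), np.float64(-130.1)] pointer [np.float64(-175.2)]
45 [[332.86666667 291.64444444]] [ 0.39192927 -0.11500402  0.008     ] -174.8064604159419
```

View pics/crop1.png

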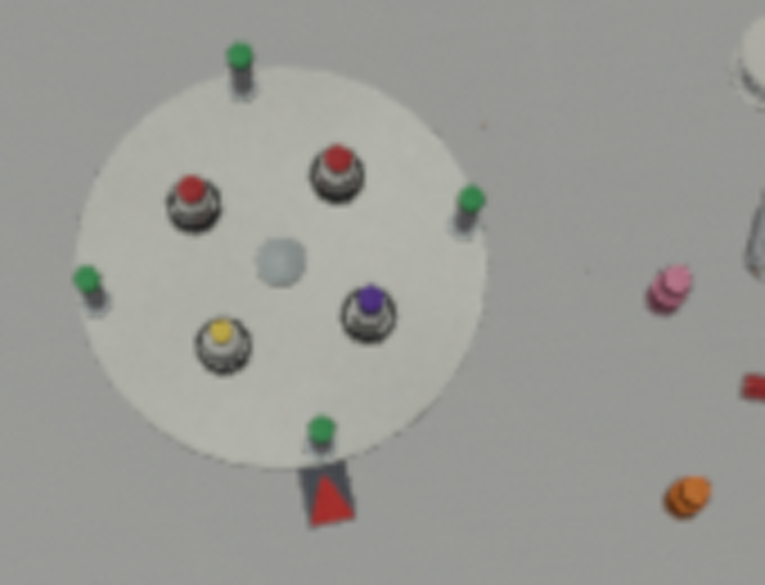

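The crop shows the purple cap at (370,300), at −129.5°. The red arrow is at (330,500), at −175°. The platter therefore needs about 45° clockwise, and I'll push the right-hand post at −84.5° towards the robot. First I close the fingers and fly to a spot behind that post.

Emit:
carry_out --moves '[[[25,-12,0,0,0,0],[25,-12,0,0,0,0],[25,-12,0,0,0,0],[25,-12,0,0,0,0],[25,-12,0,0,0,0]]]' --hand 1 --force 10

```text
t: 2.02
position: [0.2921, -0.4991, 0.2348]
eef_rot: [0.988, 0.154, 0.0, 0.0]
ft_force: [0.2, 0.4, -0.1]
width: 0.685
finger_force: 0.0
```

Emit:
carry_out --moves '[[[25,-12,0,0,0,0],[25,-12,0,0,0,0],[25,-12,0,0,0,0],[25,-12,0,0,0,0],[25,-12,0,0,0,0]]]'

```text
t: 2.43
position: [0.3929, -0.4038, 0.2349]
eef_rot: [0.988, 0.154, 0.0, 0.0]
ft_force: [0.2, -0.1, -0.2]
width: 0.328
finger_force: 0.0
```

Emit:
carry_out --moves '[[[25,-12,0,0,0,0],[25,-12,0,0,0,0],[25,-12,0,0,0,0],[25,-12,0,0,0,0],[25,-12,0,0,0,0]]]'

```text
t: 2.85
position: [0.4937, -0.3085, 0.2349]
eef_rot: [0.988, 0.154, 0.0, 0.0]
ft_force: [0.7, -0.6, 0.5]
width: 0.01
finger_force: 0.0
```

Emit:
carry_out --moves '[[[25,-12,0,0,0,0],[25,-12,0,0,0,0],[25,-12,0,0,0,0],[25,-12,0,0,0,0],[25,-12,0,0,0,0]]]'

```text
t: 3.27
position: [0.5945, -0.2133, 0.2348]
eef_rot: [0.988, 0.154, 0.0, 0.0]
ft_force: [0.1, -0.5, -0.1]
width: 0.004
finger_force: 0.0
```

Emit:
carry_out --moves '[[[3,0,18,0,0,0],[3,0,18,0,0,0],[0,0,18,0,0,0],[0,0,18,0,0,0],[0,0,18,0,0,0]]]'

```text
t: 3.68
position: [0.5994, -0.2124, 0.1439]
eef_rot: [0.988, 0.154, 0.0, 0.0]
ft_force: [0.8, -0.1, -0.7]
width: 0.007
finger_force: 0.0
```

Emit:
carry_out --moves '[[[0,0,18,0,0,0],[0,0,18,0,0,0],[0,0,18,0,0,0],[0,0,18,0,0,0],[0,0,16,0,0,0]]]'

```text
t: 4.1
position: [0.5991, -0.2125, 0.0556]
eef_rot: [0.988, 0.154, -0.0, -0.0]
ft_force: [-0.4, -1.2, -0.1]
width: 0.001
finger_force: 0.0
```

```bash
python3 - <<'E'
from h import *
im,d=capture('scene');cv2.imwrite('pics/s1.png',cv2.resize(im[160:330,220:440],None,fx=3.4,fy=3.4))
s=state();print(s['position'],s['ft_force'])
E
```

```text
[ 0.59730631 -0.2119839   0.0525407 ] [-1.35031679 -0.58011823 -2.16467886]
```

View pics/s1.png

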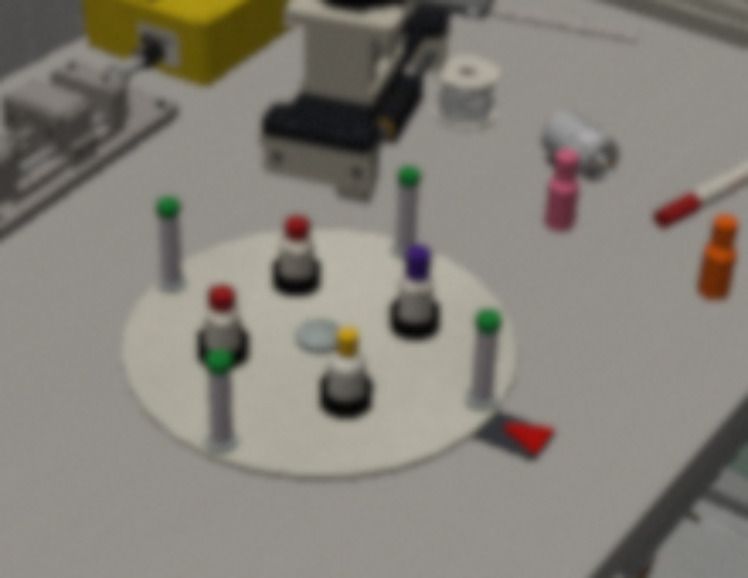

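The crop shows the closed fingers at (355,190), just behind the right post at (408,175) and clear of the bottles. Now I push along the arc.

Emit:
carry_out --moves '[[[-6,0,0,0,0,0],[-6,0,0,0,0,0],[-6,0,0,0,0,0],[-6,0,0,0,0,0.09],[-6,0,0,0,0,0.05]]]'

```text
t: 4.57
position: [0.571, -0.222, 0.0583]
eef_rot: [0.997, 0.082, 0.001, 0.001]
ft_force: [2.7, -0.4, -1.1]
width: 0.01
finger_force: 0.8
```

Emit:
carry_out --moves '[[[-6,0,0,0,0,0.05],[-6,0,0,0,0,0.05],[-6,0,0,0,0,0.05],[-6,0,0,0,0,0.05],[-6,0,0,0,0,0.05]]]'

```text
t: 4.98
position: [0.5412, -0.2243, 0.0584]
eef_rot: [0.999, -0.042, 0.002, 0.001]
ft_force: [1.8, -1.5, -0.6]
width: 0.007
finger_force: 0.8
```

```bash
python3 - <<'E'
from h import *
s=state();p=s['position'];print(p,s['eef_rot'],s['ft_force'],np.degrees(np.arctan2(p[1]+.101,p[0]-.546)),np.hypot(p[1]+.101,p[0]-.546))
fit()
E
```

```text
[ 0.5411647  -0.22434266  0.05841465] [ 9.99122998e-01 -4.18338844e-02  1.65939588e-03  6.38535961e-04] [ 1.83670213 -1.54911513 -0.57133596] -92.24497048780715 0.12343739911152132
posts [np.float64(78.1), np.float64(168.9), np.float64(-103.5), np.float64(165.8), np.float64(78.2)] purple [np.float64(-148.3), np.float64(-149.9)] pointer [np.float64(-174.8)]
```

Emit:
carry_out --moves '[[[-6,0,0,0,0,0.05],[-6,0,0,0,0,0.05],[-6,0,0,0,0,0.05],[-6,0,0,0,0,0.05],[-6,0,0,0,0,0.05]]]'

```text
t: 5.8
position: [0.5118, -0.2183, 0.0569]
eef_rot: [0.986, -0.165, 0.001, 0.0]
ft_force: [1.5, -1.3, 0.2]
width: 0.004
finger_force: 0.8
```

Emit:
carry_out --moves '[[[-6,0,0,0,0,0.05],[-6,0,0,0,0,0.05],[-6,0,0,0,0,0.05],[0,0,0,0,0,0],[0,0,0,0,0,0]]]'

```text
t: 6.22
position: [0.4947, -0.211, 0.0568]
eef_rot: [0.972, -0.237, -0.0, 0.0]
ft_force: [0.1, 0.5, -0.3]
width: 0.005
finger_force: 0.0
```

```bash
python3 - <<'E'
from h import *
s=state();p=s['position'];print(p,s['eef_rot'],s['ft_force'],np.degrees(np.arctan2(p[1]+.101,p[0]-.546)),np.hypot(p[1]+.101,p[0]-.546))
fit();fit()
E
```

```text
[ 0.49473623 -0.21097006  0.05676926] [ 9.71567895e-01 -2.36761110e-01 -3.84400467e-05  1.47800647e-05] [ 0.06536702  0.53615581 -0.26090597] -114.99310428179788 0.12133172481066967
posts [np.float64(-36.2), np.float64(145.1), np.float64(54.9), np.float64(-126.8), np.float64(55.8), np.float64(-34.8), np.float64(144.3)] purple [np.float64(-168.9), np.float64(-172.2)] pointer []
posts [np.float64(55.9), np.float64(-36.5), np.float64(-125.3), np.float64(-33.7), np.float64(55.8), np.float64(144.6)] purple [np.float64(-170.8), np.float64(-174.1)] pointer [np.float64(-175.0)]
```

Emit:
carry_out --moves '[[[-5,0,0,0,0,0.04],[-5,0,0,0,0,0.04],[0,0,0,0,0,0],[0,0,0,0,0,0],[0,0,0,0,0,0]]]'

```text
t: 7.43
position: [0.486, -0.2063, 0.0568]
eef_rot: [0.961, -0.276, 0.0, 0.0]
ft_force: [-0.3, -0.5, 0.3]
width: 0.005
finger_force: 0.0
```

```bash
python3 - <<'E'
from h import *
s=state();p=s['position'];print(p,s['ft_force'],np.degrees(np.arctan2(p[1]+.101,p[0]-.546)))
fit();fit()
im,d=capture('scene');cv2.imwrite('pics/s2.png',cv2.resize(im[160:330,220:440],None,fx=3.4,fy=3.4))
E
```

```text
[ 0.48601156 -0.20633747  0.05676009] [-0.33190226 -0.47683274  0.27145593] -119.66099973121707
posts [np.float64(140.6), np.float64(-40.7), np.float64(51.7), np.float64(50.7), np.float64(141.8), np.float64(-39.1), np.float64(-130.2)] purple [np.float64(-175.6), np.float64(-176.3), np.float64(-82.5)] pointer [np.float64(-176.0)]
posts [np.float64(140.5), np.float64(52.5), np.float64(-40.2), np.float64(-130.5), np.float64(51.9), np.float64(140.3), np.float64(-39.3)] purple [np.float64(-177.3), np.float64(-176.4)] pointer [np.float64(-174.6)]
```

View pics/s2.png

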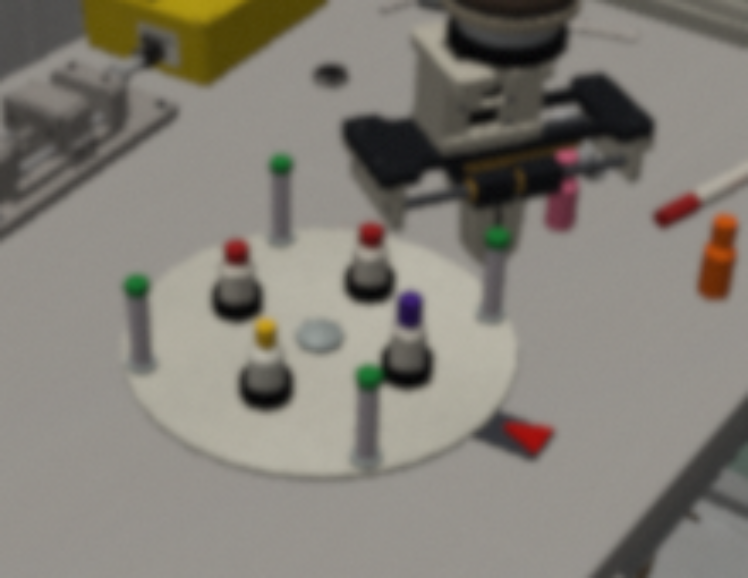

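The crop shows the purple bottle at (407,350) on the line from the hub (320,335) to the red arrow (525,437). The fingers are behind the post at (497,240). The networks put the bottle at about −175°, the same as the pointer. Backing off and up.

Emit:
carry_out --moves '[[[5,0,0,0,0,0],[6,0,0,0,0,0],[7,0,0,0,0,0],[6,0,0,0,0,0],[0,0,-10,0,0,0]]]'

```text
t: 8.7
position: [0.5066, -0.2197, 0.0657]
eef_rot: [0.961, -0.277, -0.001, 0.0]
ft_force: [-0.3, 0.6, 0.1]
width: 0.005
finger_force: 0.0
```

Emit:
carry_out --moves '[[[0,0,-20,0,0,0],[0,0,-25,0,0,0],[0,0,-25,0,0,0],[0,0,-25,0,0,0],[0,0,-25,0,0,0]]]'

```text
t: 9.12
position: [0.5059, -0.2191, 0.1887]
eef_rot: [0.961, -0.277, 0.0, 0.0]
ft_force: [2.6, 1.0, -0.3]
width: 0.002
finger_force: 0.0
```

Emit:
carry_out --moves '[[[0,25,-10,0,0,0],[0,25,0,0,0,0],[0,25,0,0,0,0],[0,25,0,0,0,0],[0,0,0,0,0,0]]]'

```text
t: 9.53
position: [0.4494, -0.309, 0.1977]
eef_rot: [0.96, -0.28, -0.0, 0.001]
ft_force: [-1.6, -0.2, -0.2]
width: 0.002
finger_force: 0.0
```

```bash
python3 - <<'E'
from h import *
s=state();print(s['t'],s['position'],s['ft_force'])
fit();fit()
im,d=capture('top');cv2.imwrite('pics/t2.png',cv2.resize(im[180:310,260:430],None,fx=4.5,fy=4.5,interpolation=cv2.INTER_CUBIC))
E
```

```text
9.5333 [ 0.44942818 -0.30895745  0.19774844] [-1.59550657 -0.20627267 -0.16218255]
posts [np.float64(52.5), np.float64(-38.8), np.float64(141.8), np.float64(-129.2), np.float64(140.2), np.float64(-38.7), np.float64(-129.8), np.float64(51.7)] purple [np.float64(-174.1), np.float64(-178.5)] pointer [np.float64(-174.5), np.float64(-175.3)]
posts [np.float64(-40.3), np.float64(-128.1), np.float64(50.2), np.float64(140.5), np.float64(51.3), np.float64(140.0), np.float64(-38.0), np.float64(-130.5)] purple [np.float64(-174.1), np.float64(-176.4)] pointer [np.float64(-175.2), np.float64(-173.9)]
```

View pics/t2.png

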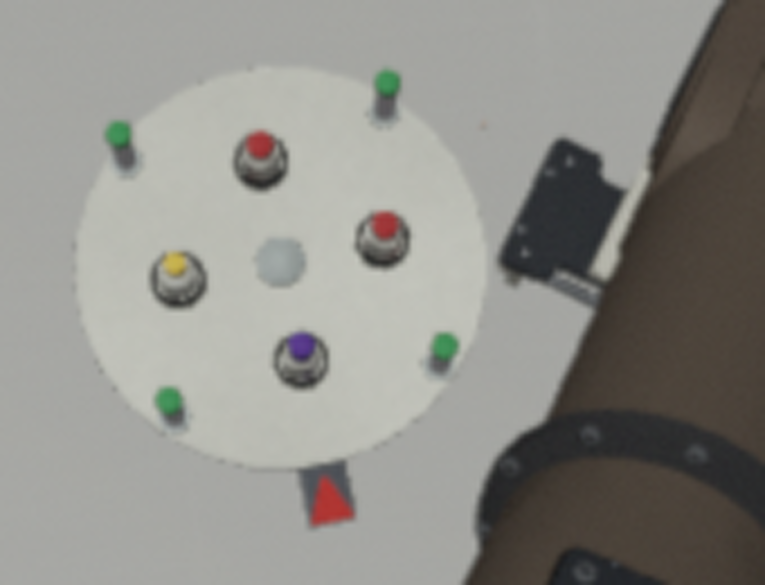

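The purple bottle at (302,360) lies on the line from the hub (280,262) to the arrow (330,500). All the bottles stand upright and the arm is clear.

```bash
python3 -c "
from cell import *
print(hand_in())"
```

```text
the job is handed in; nothing more can be done
None
```

The carousel is turned so the purple-capped bottle stands at the red pointer, within about 1° by the cameras; the arm is clear and the job is handed in (no verdict was returned).

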